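Ready the bench warmer with an upright tub

TASK

Get the milk-bank warmer ready: slide its cover fully open, then turn the upside-down blue tub mouth-up and stand it on the middle of the bare warm plate, without dropping it. Once the tub stands there on its own, slide the red heat fader so that its white line is level with the green mark. Leave the cover open and the jars, spoon and loose lid where they are.

Things in the scene. Friction and masses are not known exactly. Their poses are not given: they have to be found in the camera images.
- warmer: Bench warmer: a white box fixed to the table, 240 (x) x 290 (y) x 44 mm high. Origin under its centre; y along the travel of the cover and the fader, x from the fader's side towards the plate, z up.
- plate_center (a point): Centre of the top of the warm plate: a dark steel square, 116 x 116 mm, 46 mm above the table, at (+30, -70) mm from the warmer's origin; same axes. Two aluminium rails, 8 mm wide and 12 mm higher than the plate, run along y, 66 mm either side of this point.
- cover (a joint): Sliding cover over the warm plate, in m: 0 = shut, over the plate; 0.135 = fully open, against its stop towards the warmer's +y, plate bare. The cover is a yellow panel, 120 x 124 x 8 mm, with an upright black grip on it; it stays where it is left (about 2 N to slide).
- cover_grip (a point): Centre of the top of the black cover grip: an upright bar 80 mm long in the warmer's x, 18 mm thick in y, standing 36 mm above the yellow panel. Same axes as the warmer.
- fader (a joint): Heat fader, in m: 0 to 0.140, growing along the warmer's +y. It stays where it is left (about 1.5 N to slide).
- fader_top (a point): Centre of the top of the red fader grip: a block 34 mm (warmer's x) x 22 mm (y) x 42 mm high, with a white line across its top at this point. Its track runs along y, 120 mm to the robot's side of the plate centre (warmer's x). Same axes as the warmer.
- mark: Green pointer, 25 x 18 x 4 mm, its tip towards the fader track, lying flat on the warmer beside the fader track, 28 mm from the track's centre line; it shows the setting wanted. Origin under its middle; the fader is set when its white line has the same y as this origin, in the warmer's axes (also the axes of this body).
- tub: Square blue plastic tub, 60 x 60 mm outside, 96 mm tall, 3 mm walls, 4 mm bottom, about 0.14 kg, open at one end; it starts mouth-down on the table. Origin at the centre of its mouth; z points from the mouth to the closed bottom (up while it is mouth-down, down when it is mouth-up); x and y are square to its walls.
- tub_bottom (a point): Centre of the outer face of the tub's closed bottom, 96 mm from its mouth.
- loose_lid: Orange screw lid lying on the table, 72 mm diameter, 18 mm high; origin under its centre. Bystander.
- spoon: Steel spoon lying on the table, 160 mm long along its x. Bystander.
- jar_red: Closed jar of milk with a red cap, 66 mm diameter, 105 mm high; origin at the centre of its underside. Bystander.
- jar_yellow: Closed jar of milk with a yellow cap, 66 mm diameter, 105 mm high; origin at the centre of its underside. Bystander.
- jar_green: Closed jar of milk with a green cap, 66 mm diameter, 105 mm high; origin at the centre of its underside. Bystander.
- jar_blue: Closed jar of milk with a blue cap, 66 mm diameter, 105 mm high; origin at the centre of its underside. Bystander.
Not all that is in view belongs to the job. Of the things that look like the tub, take the one that is farthest to the robot's right at the start.

How it is judged:
On the way, in this order (a step that is already met when the one before it is completed fails the run):
1. the cover is fully open (value of joint cover above 0.127 m), for 0.1 s.
2. the tub stands mouth-up on the middle of the warm plate, let go, with the cover open (value of joint cover above 0.127 m and horizontal distance between tub_bottom and plate_center below 0.025 m and z of tub_bottom in the frame of plate_center below 0.006 m and angle between tub's own z axis and vertical above 3.04 rad and linear speed of tub below 0.03 m/s and contact force between the fingers and tub below 0.1 N), for 0.3 s.
3. the fader's white line is level with the green mark (y of fader_top in the frame of mark between -0.005 and 0.005 m), for 0.2 s.
At the end, for the whole second after the job is handed in: The cover is within 8 mm of its open stop; the tub is mouth-up (within 0.1 rad), its bottom flat on the warm plate and within 25 mm of the plate's centre, at rest and let go; the fader's line is within 5 mm of the green mark, along the track, and at rest (all of step 2 and all of step 3 and velocity of joint fader between -0.01 and 0.01 m/s); the robot touches nothing.
It fails at once if a jar, the spoon or the loose lid was moved more than 30 mm (distance of any of jar_red, jar_yellow, jar_green, jar_blue, loose_lid, spoon from where it was at the start of the episode above 0.03 m).
It fails at once if the tub was dropped (falling faster than 0.7 m/s out of the gripper) (contact force between each of the arm, the fingers and tub below 0.05 N and linear speed of tub above 0.7 m/s).
It also fails if it takes over 72 s, if anything falls off the work surface, if the arm or the gripper's body presses on something with over 40 N, if the wrist force passes 120 N, or if a joint passes its speed limit or range.

ROBOT

A 7-joint arm with a two-finger parallel gripper is mounted at the origin on the work surface. World frame = base frame: x ahead of the robot, y to its left, z up, the work surface at z = 0. Lengths are in m, angles in rad, forces in N, time in s.
With the tool pointing down it reaches from about 0.4 to 0.85 m from the base axis. Payload 10.4 kg.
Tool frame: the origin (TCP) lies at the very end of the fingers, on their centre line; the grasp point (between the pads) lies 19 mm behind it (manip.grip_point_offset is the distance from the TCP to the grasp point, in m); z points along the fingers, y is the line along which they close (so a half turn about z gives the same grasp; the last joint's range is limited). The gripper opens to 85 mm and grips with 20 to 120 N. Pads are 22 mm wide; open, the fingers measure 114 mm over their backs; the gripper's body (76 mm by 85 mm) begins 54 mm behind the grasp point. The pads swing forward as they close: fully open they stand 13 mm farther back than shut.
Start: joints at [1.222, 0.332, -0.065, 1.46, 0.022, 1.35, -0.088], TCP at [0.2, -0.592, 0.231] pointing down, gripper open.
Joint ranges: [-2.6, 2.6], [-0.5, 2.12], [-1.47, 1.34], [0.16, 2.42], [-1.27, 4.41], [0.06, 2.06], [-2.6, 2.6]. Speed limits (rad/s): [2.22, 2.22, 2.79, 2.79, 3.14, 3.14, 3.14].

INTERFACE

Orientations are given as a unit quaternion [x, y, z, w].
In Python, from workcell import manip gives the robot as it stands. The module is installed in compiled form; this text tells all that it offers.
- The arm moves only by the tool step_arm, never from a script. Its argument "moves" is a list of rows, each a list of 7 numbers: the closure, from 0 (fully open) to 1 (shut), then the shift along the world's x, y, z in mm, then the turn, a rotation vector about the world's x, y, z in rad. In form: [[grip, tx, ty, tz, ax, ay, az], ...]. A call has 1 to 10 rows; each row is the pose to reach, as a shift and turn from the pose commanded when the call began; what a row does not reach only later rows make up. A row lasts 1/10 s, in which the tool goes at most 50 mm and 8.59 degrees, less where a joint would pass 70% of its speed; a pose out of reach is approached as far as the arm can. A call with a gripper value outside its range is refused whole. The fingers move at their own pace and stop on an object; "grip_force" is the grip in N (left out, the last holds). Time passes only in rows, so rows that repeat a pose let the fingers close. It gives the time, the measured TCP pose, the force, the opening and the grip force at its end, in the units of the state.
- manip.get_obs(): the state, without advancing time (a new reading comes with each control period).
- manip.camera(name): name is "side" or "top" or "wrist"; returns a dict with "image" (420x560x3 uint8, blue, green, red), "K" (3x3 intrinsics, pixels), "rvec" (rotation vector, rad) and "tvec" (3), from world to camera coordinates, as OpenCV has them; the wrist camera has in their place "mount" (4x4, takes a point from camera to tool coordinates, whose origin is the TCP and whose axes are the flange's). Camera axes: x right, y down, z forward; pixel columns grow to the right and rows downward; lengths in m; the calibration is good to about 2 mm. A picture is of the moment at which its call begins: read the wrist's pose just before it. There is no depth.
- manip.hand_in(): hands the job in; it is judged then, once.
The state is a dict: "clock": time; "joint_pos": joint angles; "joint_velocities": joint speeds; "tau": joint torques, N m; "position": TCP position; "ee_rot": TCP orientation; "ft_force": force on the tool from outside, world axes, zero at the start; "torque": the same for the moment, N m; "grip_width": opening from 0.0 (shut) to 1.0 (fully open); "grasp_force": force on a finger pad.
Only numpy, scipy, OpenCV 4.12 (cv2) and the standard library are available. Lean on these libraries where they do the work, as an engineer would, in place of code of your own. Each camera call takes 0.05 s, during which the arm holds its last target. There are 200 camera calls.

## Working session

There is one attempt and no reset: what is moved stays moved. The work goes in short steps, Python scripts to look and compute and a tool call to move; the robot and the scene stay as the last step left them, time stands still between calls to the robot, and variables do not carry over. Pictures are saved under pics/ and viewed, at most 10 in all, crops included, and the job is handed in when it is done.

Besides the shell and the picture viewer there is one more tool, called after "Call:" by a JSON object that holds its "name" and its "arguments", one argument or row to a line. step_arm: Moves the arm, as the interface text tells. Its arguments: {"type":"object","properties":{"moves":{"type":"array","items":{"type":"array","items":{"type":"number"}}},"grip_force":{"type":"number"}},"required":["moves"]}

```bash
mkdir -p pics
cat > h.py <<'E'
import numpy as np, cv2
from workcell import manip
from scipy.spatial.transform import Rotation as R
def snap(n,f):
    o=manip.get_obs(); c=manip.camera(n); cv2.imwrite('pics/'+f+'.png',c['image'])
    K=np.array(c['K'])
    if n=='wrist':
        T=np.eye(4);T[:3,:3]=R.from_quat(o['ee_rot']).as_matrix();T[:3,3]=o['position'];M=T@np.array(c['mount'])
    else:
        W=np.eye(4);W[:3,:3]=cv2.Rodrigues(np.array(c['rvec']))[0];W[:3,3]=np.ravel(c['tvec']);M=np.linalg.inv(W)
    np.savez('pics/'+f+'.npz',K=K,M=M); return c['image']
def px(f,u,v,z):
    d=np.load('pics/'+f+'.npz');M=d['M'];r=M[:3,:3]@np.linalg.solve(d['K'],[u,v,1.]);p=M[:3,3]
    return p+r*(z-p[2])/r[2]
def proj(f,P):
    d=np.load('pics/'+f+'.npz');q=np.linalg.inv(d['M'])@np.append(P,1);q=d['K']@q[:3];return q[:2]/q[2]
E
python3 - <<'E'
from h import *
for n in('top','side'):
    im=snap(n,n+'0'); d=np.load(f'pics/{n}0.npz');print(n,d['M'].round(3).tolist(),d['K'][0,0])
    cv2.imwrite(f'pics/{n}0v.png',cv2.resize(im,(800,600),interpolation=cv2.INTER_CUBIC))
o=manip.get_obs();print(o, manip.grip_point_offset)
E
```

```text
top [[0.028, -0.983, 0.182, 0.325], [-1.0, -0.03, -0.005, -0.045], [0.011, -0.181, -0.983, 1.237], [0.0, 0.0, 0.0, 1.0]] 398.65194102368434
side [[-0.902, -0.218, 0.372, -0.157], [-0.431, 0.441, -0.788, 1.505], [0.008, -0.871, -0.491, 1.027], [0.0, 0.0, 0.0, 1.0]] 518.5721953443664
{'clock': 0.1, 'joint_pos': array([ 1.22238416,  0.33280404, -0.06468732,  1.46083284,  0.02161862,
        1.34990105, -0.08848411]), 'joint_velocities': array([ 1.15884721e-03, -1.10564549e-03, -2.09203611e-05, -3.02064014e-03,
       -1.87720935e-03,  1.37796493e-03, -1.15169515e-03]), 'tau': array([ 1.39382078e-03, -6.26741838e+01,  4.92923276e-02, -3.92429388e+01,
        1.63727609e-02,  6.99176540e-03, -1.90534854e-05]), 'position': array([ 0.19992957, -0.59181692,  0.23061006]), 'ee_rot': array([ 9.86757767e-01,  1.62199628e-01, -1.39599023e-04, -6.08888985e-04]), 'ft_force': array([-0.66714838, -0.134689  ,  0.13879692]), 'torque': array([-0.04201947,  0.01784187, -0.0032605 ]), 'grasp_force': 0.0, 'grip_width': 1.0011886283019926} 0.0187
```

View pics/top0v.png

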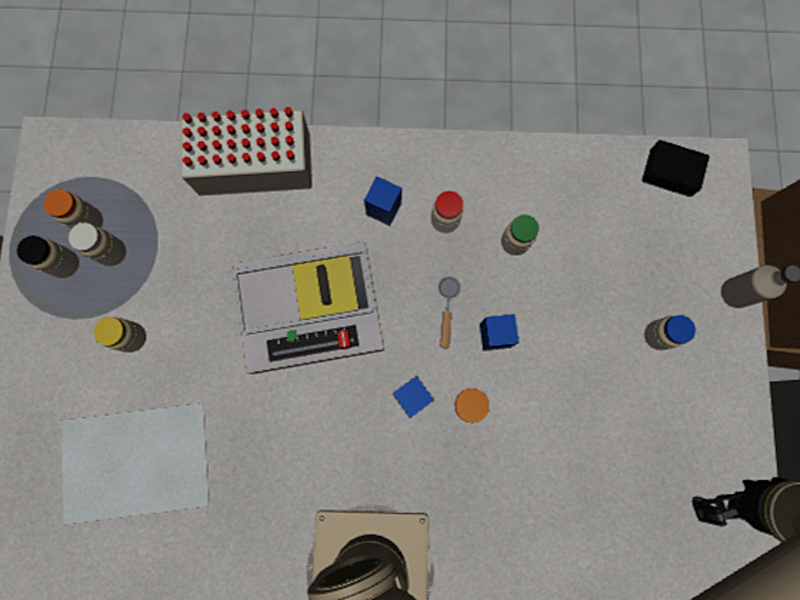

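View pics/side0v.png

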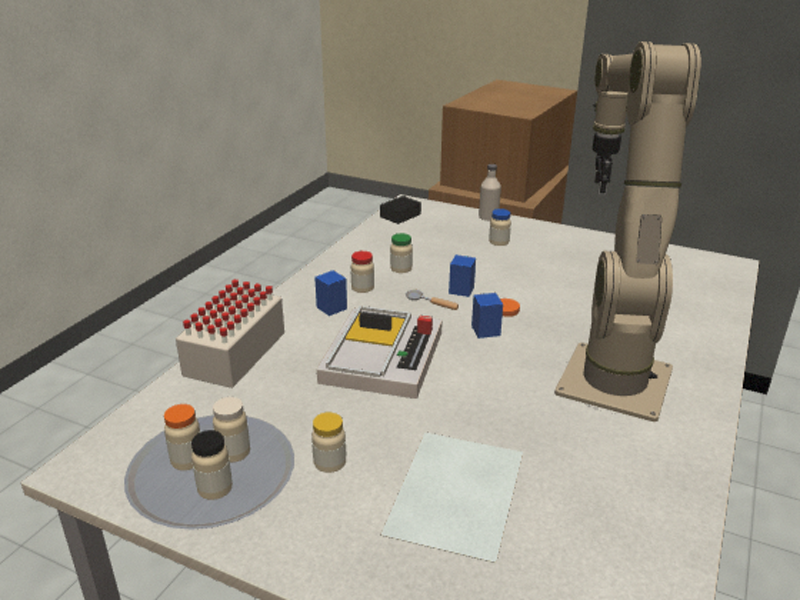

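The top view shows the warmer at about (310,307), with the cover shut and its grip at (323,285). The fader is at (344,340) and the mark at (292,337). The rightmost blue tub is at (500,332). Next I'll enlarge this area.

Run:
```python
from h import *
im=cv2.imread('pics/top0.png')
cv2.imwrite('pics/c1.png',cv2.resize(im[150:300,160:370],(798,570),interpolation=cv2.INTER_CUBIC))
```

```text
(no output)
```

View pics/c1.png

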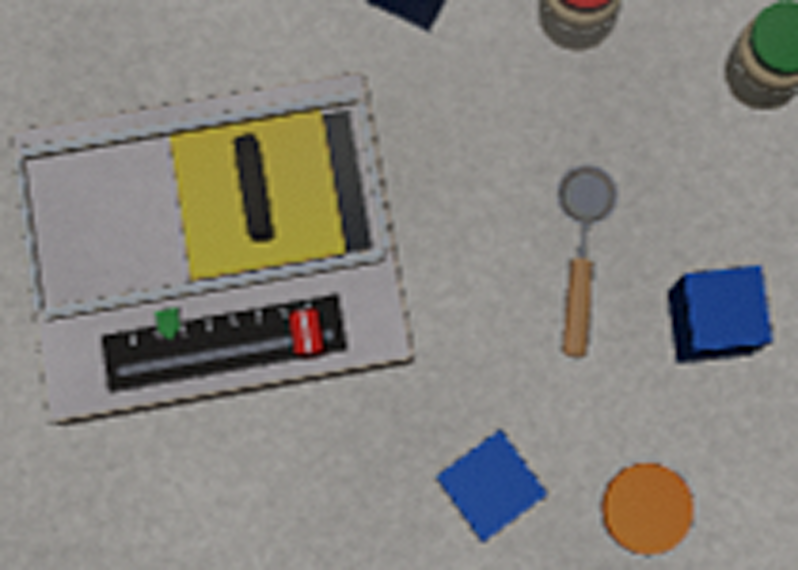

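The crop (3.8x) shows the cover slightly open, with its grip top running from (246,137) to (263,238). The fader's white line is near (307,332) and the mark near (168,323). The tub's top face has corners (688,276), (763,266), (772,342) and (697,350).

```bash
cat >> h.py <<'E'
def c1(u,v,z): return px('top0',u/3.8+160-.37,v/3.8+150-.37,z)
E
python3 - <<'E'
from h import *
for n,z,L in [('warmer TL TR BR BL',.044,[(12,140),(362,75),(412,358),(50,423)]),('grip ends',.090,[(246,137),(263,238)]),('fader line',.088,[(305,312),(309,352)]),
 ('mark',.048,[(168,323)]),('track',.046,[(103,337),(338,296),(345,350),(110,390)]),('tub',.096,[(688,276),(763,266),(772,342),(697,350)]),('panel',.058,[(172,140),(322,113),(345,252),(190,280)]),('spoon',.01,[(587,193),(575,355)]),('lid',.018,[(648,508)]),('dect',.096,[(492,486)]),('plate right',.046,[(350,110),(370,250)])]:
    P=np.array([c1(u,v,z) for u,v in L]); print(n,(P[:,:2]*1000).round().tolist(),'mean',(P.mean(0)*1000).round()[:2])
    for i in range(len(L)-1):
        e=P[i+1]-P[i];print('   ',np.linalg.norm(e).round(3),np.degrees(np.arctan2(e[1],e[0])).round(1))
E
```

```text
warmer TL TR BR BL [[614.0, 316.0], [677.0, 36.0], [447.0, -13.0], [388.0, 268.0]] mean [532. 152.]
    0.287 -77.3
    0.235 -168.0
    0.287 101.9
grip ends [[611.0, 121.0], [532.0, 104.0]] mean [571. 112.]
    0.081 -167.6
fader line [[476.0, 69.0], [445.0, 64.0]] mean [460.  67.]
    0.031 -171.6
mark [[469.0, 180.0]] mean [469. 180.]
track [[456.0, 231.0], [495.0, 47.0], [452.0, 40.0], [415.0, 222.0]] mean [454. 135.]
    0.187 -78.3
    0.043 -170.2
    0.186 101.4
tub [[511.0, -223.0], [520.0, -280.0], [462.0, -286.0], [454.0, -230.0]] mean [ 487. -255.]
    0.058 -80.6
    0.059 -173.7
    0.057 97.8
panel [[615.0, 184.0], [641.0, 66.0], [528.0, 43.0], [502.0, 163.0]] mean [571. 114.]
    0.121 -77.6
    0.115 -168.3
    0.123 102.2
spoon [[592.0, -152.0], [457.0, -144.0]] mean [ 525. -148.]
    0.135 176.6
lid [[336.0, -203.0]] mean [ 336. -203.]
dect [[348.0, -77.0]] mean [348. -77.]
plate right [[647.0, 44.0], [532.0, 24.0]] mean [590.  34.]
    0.117 -169.7
```

Call:
{"name": "step_arm", "arguments": {
  "moves": [
    [0, 371, 704, 0, 0, 0, -0.113],
    [0, 371, 704, 0, 0, 0, -0.113],
    [0, 371, 704, 0, 0, 0, -0.113],
    [0, 371, 704, 0, 0, 0, -0.113],
    [0, 371, 704, 0, 0, 0, -0.113],
    [0, 371, 704, 0, 0, 0, -0.113],
    [0, 371, 704, 0, 0, 0, -0.113],
    [0, 371, 704, 0, 0, 0, -0.113],
    [0, 371, 704, 0, 0, 0, -0.113],
    [0, 371, 704, 0, 0, 0, -0.113]
  ],
  "grip_force": 30
}}

```text
clock: 1.1
position: [0.4335, -0.1479, 0.2313]
ee_rot: [0.994, 0.106, -0.0, 0.0]
ft_force: [0.6, -0.5, -0.6]
grip_width: 1.002
grasp_force: 0.0
```

Call:
{"name": "step_arm", "arguments": {
  "moves": [
    [0, 138, 260, 0, 0, 0, 0],
    [0, 138, 260, 0, 0, 0, 0],
    [0, 138, 260, 0, 0, 0, 0],
    [0, 138, 260, 0, 0, 0, 0],
    [0, 138, 260, 0, 0, 0, 0],
    [0, 138, 260, 0, 0, 0, 0],
    [0, 138, 260, -60, 0, 0, 0],
    [0, 138, 260, -110, 0, 0, 0],
    [0, 138, 260, -110, 0, 0, 0]
  ]
}}

```text
clock: 2.0
position: [0.5678, 0.1094, 0.1157]
ee_rot: [0.994, 0.107, -0.005, 0.0]
ft_force: [0.1, -1.3, -0.4]
grip_width: 0.999
grasp_force: 0.0
```

Run:
```python
from h import *
im=snap('wrist','w1');cv2.imwrite('pics/w1v.png',im);o=manip.get_obs();print(o['position'],o['ee_rot'],o['joint_pos'].round(2))
print(np.load('pics/w1.npz')['M'].round(3).tolist())
```

```text
[0.56866895 0.10936379 0.11727299] [ 9.94331634e-01  1.06261572e-01 -3.61333111e-03  1.51793766e-04] [ 0.29  0.41 -0.69  1.69  0.28  1.15 -1.83]
[[0.212, -0.942, -0.261, 0.634], [-0.977, -0.204, -0.056, 0.122], [-0.001, 0.267, -0.964, 0.258], [0.0, 0.0, 0.0, 1.0]]
```

View pics/w1v.png

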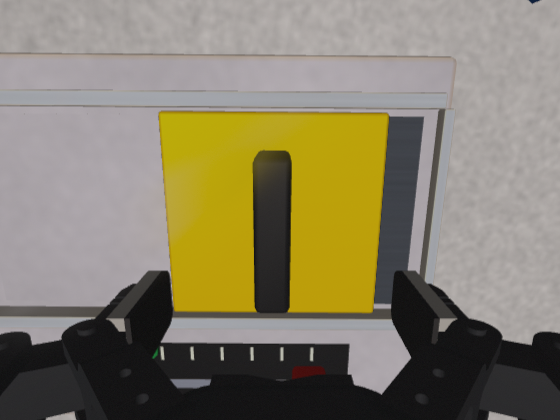

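The wrist view shows the bar centred between the open fingers, at about (272,230). I'll go down and grip it.

Call:
{"name": "step_arm", "arguments": {
  "moves": [
    [0, 2, 2, -25, 0, 0, 0],
    [0, 2, 2, -49, 0, 0, 0],
    [0, 2, 2, -49, 0, 0, 0],
    [1, 2, 2, -49, 0, 0, 0],
    [1, 2, 2, -49, 0, 0, 0],
    [1, 2, 2, -49, 0, 0, 0],
    [1, 2, 2, -49, 0, 0, 0],
    [1, 2, 2, -49, 0, 0, 0]
  ]
}}

```text
clock: 2.85
position: [0.5735, 0.1125, 0.0733]
ee_rot: [0.994, 0.106, 0.001, -0.0]
ft_force: [-0.2, 0.4, 4.5]
grip_width: 0.202
grasp_force: 31.6
```

Call:
{"name": "step_arm", "arguments": {
  "moves": [
    [1, -4, 20, 0, 0, 0, 0],
    [1, -8, 40, 0, 0, 0, 0],
    [1, -13, 60, 0, 0, 0, 0],
    [1, -17, 80, 0, 0, 0, 0],
    [1, -21, 98, 0, 0, 0, 0],
    [1, -22, 104, 0, 0, 0, 0],
    [1, -23, 107, 0, 0, 0, 0],
    [1, -23, 107, 0, 0, 0, 0]
  ]
}}

```text
clock: 3.65
position: [0.5512, 0.2197, 0.0733]
ee_rot: [0.994, 0.106, 0.001, -0.0]
ft_force: [2.7, 1.7, 5.7]
grip_width: 0.201
grasp_force: 31.6
```

Not at the stop yet, so I'll creep on until the force rises.

Call:
{"name": "step_arm", "arguments": {
  "moves": [
    [1, 0, 2, 0, 0, 0, 0],
    [1, -1, 4, 0, 0, 0, 0],
    [1, -1, 5, 0, 0, 0, 0],
    [1, -1, 5, 0, 0, 0, 0]
  ]
}}

```text
clock: 4.05
position: [0.5505, 0.2227, 0.0732]
ee_rot: [0.994, 0.105, 0.001, 0.001]
ft_force: [1.3, -3.5, 8.8]
grip_width: 0.198
grasp_force: 31.9
```

Call:
{"name": "step_arm", "arguments": {
  "moves": [
    [1, 0, 2, 0, 0, 0, 0],
    [1, -1, 4, 0, 0, 0, 0],
    [1, -1, 4, 0, 0, 0, 0]
  ]
}}

```text
clock: 4.35
position: [0.5505, 0.2228, 0.0732]
ee_rot: [0.995, 0.104, 0.001, 0.003]
ft_force: [0.4, -15.3, 12.6]
grip_width: 0.205
grasp_force: 32.6
```

Call:
{"name": "step_arm", "arguments": {
  "moves": [
    [0, 0, 0, 0, 0, 0, 0],
    [0, 0, 0, 0, 0, 0, 0],
    [0, 0, 0, 0, 0, 0, 0],
    [0, 0, 0, 50, 0, 0, 0],
    [0, 0, 0, 100, 0, 0, 0],
    [0, 0, 0, 150, 0, 0, 0],
    [0, 0, 0, 200, 0, 0, 0],
    [0, 0, -50, 230, 0, 0, 0],
    [0, 0, -100, 250, 0, 0, 0],
    [0, 0, -150, 250, 0, 0, 0]
  ]
}}

```text
clock: 5.35
position: [0.5484, 0.0896, 0.3239]
ee_rot: [0.994, 0.108, 0.002, -0.0]
ft_force: [1.6, -0.4, 1.1]
grip_width: 1.002
grasp_force: 0.0
```

Run:
```python
from h import *
from scipy.optimize import least_squares
o=manip.get_obs();im=snap('top','t2')
D=[([1.22238,.33280,-.06469,1.46083,.02162,1.3499,-.08848],[.19993,-.59182,.23061],[.98676,.1622,-.00014,-.00061]),
(o['joint_pos'],o['position'],o['ee_rot'])]
print(np.round(D[1][0],3),D[1][1],D[1][2])
import itertools
best=[]
def fk(q,L,s):
    T=R.identity();p=np.array([0,0,L[0]])
    ax='zyzyzyz'
    for i in range(7):
        v=np.zeros(3);v['xyz'.index(ax[i])]=s[i]
        T=T*R.from_rotvec(v*q[i])
        if i in(1,3):p=p+T.apply([0,0,L[1 if i==1 else 2]])
        if i==6:p=p+T.apply([0,0,L[3]])
    return p,T
for s in itertools.product([-1],[1],[1,-1],[1],[1,-1],[1],[1,-1]):
  def f(L):
    return np.concatenate([fk(q,L,s)[0]-p for q,p,e in D])
  r=least_squares(f,[.34,.4,.4,.25]);
  rots=[(fk(q,r.x,s)[1].inv()*R.from_quat(e)).as_rotvec().round(2).tolist() for q,p,e in D]
  best.append((r.cost,s,r.x.round(3).tolist(),rots))
for b in sorted(best)[:3]:print(b)
```

```text
[ 0.357  0.206 -0.702  1.468  0.133  1.512 -1.697] [0.54835448 0.08955083 0.32394585] [ 9.94187618e-01  1.07647064e-01  1.73245987e-03 -2.96237308e-04]
(np.float64(0.0007484040888506044), (-1, 1, -1, 1, 1, 1, 1), [-0.29, 0.507, 0.469, -0.147], [[0.03, -0.03, 1.74], [-0.2, 0.2, -1.33]])
(np.float64(0.0007484040888506055), (-1, 1, -1, 1, 1, 1, -1), [-0.29, 0.507, 0.469, -0.147], [[0.03, -0.04, 1.56], [-0.23, -0.18, 1.55]])
(np.float64(0.000768841091364142), (-1, 1, -1, 1, -1, 1, 1), [9.294, 0.78, 0.39, 9.713], [[0.0, 0.0, 1.75], [-0.0, 0.0, -1.32]])
```

Call:
{"name": "step_arm", "arguments": {
  "moves": [
    [0, -48, -350, 40, 0, 0, 1.494],
    [0, -48, -350, 40, 0, 0, 1.494],
    [0, -48, -350, 40, 0, 0, 1.494],
    [0, -48, -350, 40, 0, 0, 1.494],
    [0, -48, -350, 40, 0, 0, 1.494],
    [0, -48, -350, 40, 0, 0, 1.494],
    [0, -48, -350, 40, 0, 0, 1.494],
    [0, -48, -350, 40, 0, 0, 1.494],
    [0, -48, -350, 40, 0, 0, 1.494],
    [0, -48, -350, 40, 0, 0, 1.494]
  ]
}}

```text
clock: 6.4
position: [0.4997, -0.2617, 0.3608]
ee_rot: [0.694, 0.72, 0.0, -0.001]
ft_force: [-0.3, 0.1, 0.0]
grip_width: 1.003
grasp_force: 0.0
```

```bash
cat >> h.py <<'E'
def st():
    o=manip.get_obs();m=R.from_quat(o['ee_rot']).as_matrix();az=lambda v:round(float(np.degrees(np.arctan2(v[1],v[0]))),1)
    el=lambda v:round(float(np.degrees(np.arcsin(v[2]))),1)
    print('q',o['joint_pos'].round(2).tolist(),'p',o['position'].round(4).tolist(),'z az/el',az(m[:,2]),el(m[:,2]),'y az/el',az(m[:,1]),el(m[:,1]),'f',np.round(o['ft_force'],1).tolist(),'t',o['clock'])
    with open('log.txt','a') as f:f.write(repr((o['joint_pos'].tolist(),o['position'].tolist(),o['ee_rot'].tolist()))+'\n')
def fk(q,L,s=(-1,1,-1,1,-1,1,-1)):
    T=R.identity();p=np.array([0,0,L[0]])
    for i in range(7):
        v=np.zeros(3);v['xyz'.index('zyzyzyz'[i])]=s[i]
        T=T*R.from_rotvec(v*q[i])
        if i==1:p=p+T.apply([L[4],L[5],L[1]])
        if i==3:p=p+T.apply([L[6],L[7],L[2]])
        if i==6:p=p+T.apply([0,0,L[3]])
    return p,T*R.from_rotvec([0,0,np.pi/2])
E
python3 -c "
from h import *
st()"
```

```text
q [0.88, 0.21, -0.57, 1.38, 0.11, 1.59, 0.36] p [0.4997, -0.2617, 0.3608] z az/el 120.3 -89.9 y az/el 2.0 -0.0 f [-0.3, 0.1, 0.0] t 6.4
```

Call:
{"name": "step_arm", "arguments": {
  "moves": [
    [0, 0, 20, 0, 1.48, 0.052, 0],
    [0, 0, 20, 0, 1.48, 0.052, 0],
    [0, 0, 20, 0, 1.48, 0.052, 0],
    [0, 0, 20, 0, 1.48, 0.052, 0],
    [0, 0, 20, 0, 1.48, 0.052, 0],
    [0, 0, 20, 0, 1.48, 0.052, 0],
    [0, 0, 20, 0, 1.48, 0.052, 0],
    [0, 0, 20, 0, 1.48, 0.052, 0],
    [0, 0, 20, 0, 1.48, 0.052, 0],
    [0, 0, 20, 0, 1.48, 0.052, 0]
  ]
}}

```text
clock: 7.4
position: [0.5001, -0.2412, 0.3607]
ee_rot: [0.513, 0.528, 0.469, -0.488]
ft_force: [1.2, 0.3, -1.1]
grip_width: 1.0
grasp_force: 0.0
```

```bash
python3 -c "
from h import *
st()"
```

```text
q [1.22, 0.94, -0.8, 1.12, -0.7, 2.05, 0.32] p [0.5001, -0.2412, 0.3607] z az/el 92.0 -4.8 y az/el 1.9 -0.3 f [1.2, 0.3, -1.1] t 7.4
```

```bash
cat > fit.py <<'E'
from h import *
from scipy.optimize import least_squares
D=[([1.22238,.33280,-.06469,1.46083,.02162,1.3499,-.08848],[.19993,-.59182,.23061],[.98676,.1622,-.00014,-.00061]),
([.357,.206,-.702,1.468,.133,1.512,-1.697],[.54835,.08955,.32395],[.99419,.10765,.0017,-.0003])]+[eval(l) for l in open('log.txt')]
f=lambda L:np.concatenate([fk(q,L)[0]-p for q,p,e in D]+[1e-3*(L-[.3,.4,.4,.25,0,0,0,0])])
r=least_squares(f,[.3,.4,.4,.25,0,0,0,0]);np.save('L.npy',r.x)
print(r.x.round(4),np.abs(f(r.x)).max(),[(fk(q,r.x)[1].inv()*R.from_quat(e)).as_rotvec().round(3).tolist() for q,p,e in D])
E
python3 fit.py
```

```text
[ 2.586e-01  4.486e-01  4.900e-01  3.429e-01  1.000e-04 -2.190e-02
  6.000e-04 -2.380e-02] 0.00014015956093521575 [[0.0, -0.0, 0.0], [0.0, -0.0, -0.0], [-0.0, -0.0, 0.0], [0.0, -0.0, 0.0]]
```

```bash
cat > ik.py <<'E'
from h import *
from scipy.optimize import least_squares
L=np.load('L.npy');lo=np.array([-2.6,-.5,-1.47,.16,-1.27,.06,-2.6])+.04;hi=np.array([2.6,2.12,1.34,2.42,4.41,2.06,2.6])-.04
def pose(th,el,flip): # z axis az th, el; y horizontal; flip rolls
    t=np.radians(th);e=np.radians(el);z=np.array([np.cos(t)*np.cos(e),np.sin(t)*np.cos(e),np.sin(e)]);y=np.array([np.sin(t),-np.cos(t),0])*(1 if flip==0 else -1)
    return R.from_matrix(np.stack([np.cross(y,z),y,z],1))
def ik(p,Rt,q0,n=1,w=1e-4,rng=np.random.default_rng(0)):
    best=None
    for i in range(n):
        s=np.clip(q0,lo+.01,hi-.01) if i==0 else rng.uniform(lo,hi)
        f=lambda q:np.r_[(fk(q,L)[0]-p)*5,(fk(q,L)[1].inv()*Rt).as_rotvec(),w*(q-q0)]
        r=least_squares(f,s,bounds=(lo,hi),max_nfev=60);e=np.linalg.norm(f(r.x)[:6]);c=np.linalg.norm(r.x-q0)
        if best is None or (e>3e-3,c if e<3e-3 else e)<best[0]:best=((e>3e-3,c if e<3e-3 else e),r.x,e)
    return best[1],best[2]
E
python3 - <<'E'
from ik import *
q0=np.array([1.22,.94,-.8,1.12,-.7,2.05,.32])
for th in(100,115,130,145,160,175):
  for fl in(0,1):
    t=np.radians(th);p=np.array([.577+.019*np.cos(t),.090+.019*np.sin(t),.094])
    q,e=ik(p,pose(th,0,fl),q0,12);print(th,fl,q.round(2),round(e,4))
E
```

```text
100 0 [ 0.83  1.23 -0.81  1.45 -0.61  1.48  0.66] 0.0
100 1 [ 0.52  1.06 -0.34  1.47 -0.98  1.67 -2.26] 0.0
115 0 [ 0.69  1.31 -0.82  1.22 -0.48  1.72  0.57] 0.0
115 1 [ 0.39  1.15 -0.27  1.25 -0.89  1.89 -2.31] 0.0
130 0 [ 0.53  1.38 -0.81  1.   -0.4   1.98  0.54] 0.0
130 1 [ 0.43  1.31 -0.59  1.   -0.56  2.02 -2.5 ] 0.0
145 0 [ 0.58  1.5  -1.13  0.96 -0.09  2.02  0.39] 0.1683
145 1 [ 0.49  1.37 -0.84  0.98 -0.29  2.02 -2.56] 0.182
160 0 [ 0.51  1.38 -0.99  1.01 -0.1   2.02  0.53] 0.3851
160 1 [ 0.49  1.35 -0.93  1.01 -0.13  2.02 -2.56] 0.3857
175 0 [ 0.32  1.17 -0.67  1.05 -0.11  2.02  0.87] 0.5738
175 1 [ 0.32  1.17 -0.67  1.05 -0.11  2.02 -2.27] 0.5738
```

Run:
```python
from ik import *
for n,u,v,z in(('red',448,202,.105),('green',524,228,.105),('blue',680,329,.105),('yellow',110,331,.105),('decoy',383,193,.096)):
    print(n,px('top0',u*.7,v*.7,z)[:2].round(3))
q0=np.array([.83,1.23,-.81,1.45,-.61,1.48,.66])
for th in(20,5,-10,70,80,90,97):
  for fl in(0,1):
    t=np.radians(th);p=np.array([.577+.019*np.cos(t),.090+.019*np.sin(t),.094])
    q,e=ik(p,pose(th,0,fl),q0,12);W=p-(.343)*np.array([np.cos(t),np.sin(t),0]);print(th,fl,q.round(2),round(e,4),W.round(3))
```

```text
red [ 0.752 -0.14 ]
green [ 0.7   -0.298]
blue [ 0.498 -0.611]
yellow [0.46 0.53]
decoy [ 0.77  -0.003]
20 0 [ 1.27  1.48 -1.06  2.38  3.89  0.88  2.56] 0.0494 [ 0.273 -0.021  0.094]
20 1 [ 1.64  2.08 -1.18  2.38  3.56  0.44  0.24] 0.0448 [ 0.273 -0.021  0.094]
5 0 [ 0.79  1.36 -0.94  2.38  3.54  1.59  2.56] 0.0917 [0.254 0.062 0.094]
5 1 [ 1.31  2.08 -1.13  2.38  3.81  1.08  0.08] 0.0838 [0.254 0.062 0.094]
-10 0 [ 0.14  0.94 -0.71  2.38  2.69  1.87  2.05] 0.0 [0.258 0.146 0.094]
-10 1 [ 0.14  0.94 -0.71  2.38  2.7   1.87 -1.09] 0.0 [0.258 0.146 0.094]
70 0 [ 1.14  1.18 -0.92  1.89 -0.91  0.96  0.92] 0.0 [ 0.466 -0.214  0.094]
70 1 [ 0.89  0.98 -0.62  1.9  -1.21  1.17 -2.05] 0.0 [ 0.466 -0.214  0.094]
80 0 [ 1.04  1.18 -0.88  1.74 -0.78  1.13  0.8 ] 0.0 [ 0.521 -0.229  0.094]
80 1 [ 0.97  1.12 -0.78  1.75 -0.89  1.18 -2.27] 0.0 [ 0.521 -0.229  0.094]
90 0 [ 0.94  1.2  -0.84  1.6  -0.69  1.3   0.72] 0.0 [ 0.577 -0.234  0.094]
90 1 [ 0.59  1.   -0.35  1.62 -1.09  1.54 -2.19] 0.0 [ 0.577 -0.234  0.094]
97 0 [ 0.86  1.22 -0.81  1.49 -0.64  1.42  0.67] 0.0 [ 0.616 -0.232  0.094]
97 1 [ 0.55  1.04 -0.36  1.51 -1.    1.62 -2.25] 0.0 [ 0.616 -0.232  0.094]
```

Call:
{"name": "step_arm", "arguments": {
  "moves": [
    [0, 0, 0, 0, -1.48, -0.052, 0],
    [0, 0, 0, 0, -1.48, -0.052, 0],
    [0, 0, 0, 0, -1.48, -0.052, 0],
    [0, 0, 0, 0, -1.48, -0.052, 0],
    [0, 0, 0, 0, -1.48, -0.052, 0],
    [0, 0, 0, 0, -1.48, -0.052, 0],
    [0, 0, 0, 0, -1.48, -0.052, 0],
    [0, 0, 0, 0, -1.48, -0.052, 0],
    [0, 0, 0, 0, -1.48, -0.052, 0],
    [0, 0, 0, 0, -1.48, -0.052, 0]
  ]
}}

```text
clock: 8.4
position: [0.5006, -0.2397, 0.3625]
ee_rot: [0.695, 0.719, -0.002, 0.003]
ft_force: [-0.2, 1.2, -1.5]
grip_width: 1.002
grasp_force: 0.0
```

Call:
{"name": "step_arm", "arguments": {
  "moves": [
    [0, -13, -14, -50, 0, 0, 0.1],
    [0, -13, -14, -100, 0, 0, 0.1],
    [0, -13, -14, -150, 0, 0, 0.1],
    [0, -13, -14, -200, 0, 0, 0.1],
    [0, -13, -14, -210, 0, 0, 0.1],
    [0, -13, -14, -210, 0, 0, 0.1]
  ]
}}

```text
clock: 9.0
position: [0.4864, -0.2538, 0.1503]
ee_rot: [0.659, 0.752, -0.0, -0.002]
ft_force: [0.1, 0.1, 1.4]
grip_width: 1.0
grasp_force: 0.0
```

Run:
```python
from h import *
st();im=snap('wrist','w2');t=snap('top','t3')
cv2.imwrite('pics/w2v.png',np.hstack([im,cv2.resize(t[150:270,290:360],(245,420))])[:, :800])
print([proj('w2',[*p,.096]).round() for p in((.511,-.223),(.520,-.280),(.462,-.286),(.454,-.230))])
```

```text
q [1.01, 0.31, -0.71, 1.73, 0.22, 1.18, 0.37] p [0.4864, -0.2538, 0.1503] z az/el 139.0 -89.8 y az/el 7.6 -0.1 f [0.1, 0.1, 1.4] t 9.0
[array([332., 188.]), array([331., 285.]), array([231., 283.]), array([226., 187.])]
```

View pics/w2v.png

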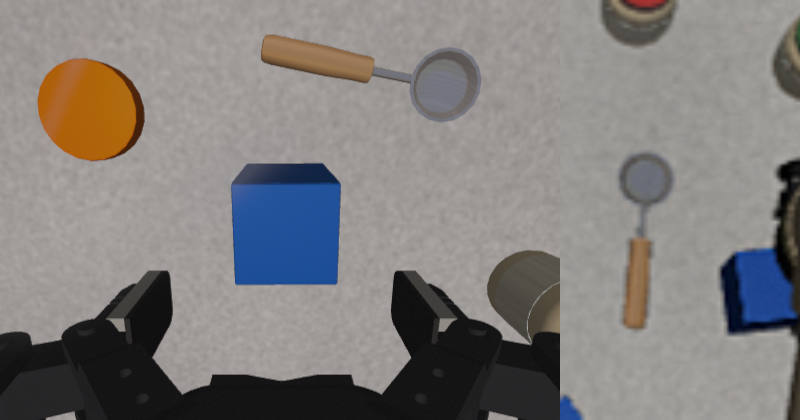

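The wrist view shows the tub's top face spanning (232..340, 184..284), square to the fingers and about 3 mm towards +x. I'll go down and grip it.

Call:
{"name": "step_arm", "arguments": {
  "moves": [
    [0, 3, 0, -40, 0, 0, 0],
    [0, 3, 0, -75, 0, 0, 0],
    [0, 3, 0, -106, 0, 0, 0],
    [0, 3, 0, -106, 0, 0, 0],
    [0.5, 3, 0, -106, 0, 0, 0],
    [0.5, 3, 0, -106, 0, 0, 0],
    [0.5, 3, 0, -106, 0, 0, 0],
    [0.5, 3, 0, -106, 0, 0, 0]
  ],
  "grip_force": 25
}}

```text
clock: 9.9
position: [0.4919, -0.2554, 0.0485]
ee_rot: [0.659, 0.752, 0.0, 0.002]
ft_force: [-0.4, 1.2, 8.0]
grip_width: 0.698
grasp_force: 27.7
```

Call:
{"name": "step_arm", "arguments": {
  "moves": [
    [0.5, 0, 0, 30, 0, 0, 0],
    [0.5, 0, 0, 80, 0, 0, 0],
    [0.5, 0, 0, 130, 0, 0, 0],
    [0.5, 12, 49, 140, 0, 0, -0.1],
    [0.5, 24, 98, 140, 0, 0, -0.1],
    [0.5, 36, 146, 140, 0, 0, -0.1],
    [0.5, 48, 195, 140, 0, 0, -0.1],
    [0.5, 60, 244, 140, 0, 0, -0.1],
    [0.5, 72, 293, 140, 0, 0, -0.1],
    [0.5, 85, 345, 140, 0, 0, -0.1]
  ]
}}

```text
clock: 10.9
position: [0.5744, 0.0863, 0.1876]
ee_rot: [0.696, 0.718, 0.001, 0.001]
ft_force: [0.0, -0.3, -0.7]
grip_width: 0.699
grasp_force: 28.6
```

Call:
{"name": "step_arm", "arguments": {
  "moves": [
    [0.5, 0, 0, 0, 0, 0, 0],
    [0.5, 0, 0, -20, 0, 0, 0],
    [0.5, 0, 0, -40, 0, 0, 0],
    [0.5, 0, 0, -60, 0, 0, 0],
    [0.5, 0, 0, -75, 0, 0, 0],
    [0.5, 0, 0, -84, 0, 0, 0],
    [0.5, 0, 0, -84, 0, 0, 0]
  ]
}}

```text
clock: 11.6
position: [0.5734, 0.0842, 0.1011]
ee_rot: [0.696, 0.718, -0.0, -0.0]
ft_force: [-0.9, -0.1, -1.9]
grip_width: 0.698
grasp_force: 28.6
```

Run:
```python
from h import *
st();im=snap('wrist','w3');s=snap('side','s3');t=snap('top','t4')
cv2.imwrite('pics/w3v.png',np.hstack([cv2.resize(im,(400,300)),cv2.resize(s[190:290,210:320],(400,364))[:300]]))
```

```text
q [0.44, 0.47, -0.82, 1.7, 0.38, 1.14, -0.46] p [0.5734, 0.0842, 0.1011] z az/el -174.2 -90.0 y az/el 1.8 -0.0 f [-0.9, -0.1, -1.9] t 11.6
```

View pics/w3v.png

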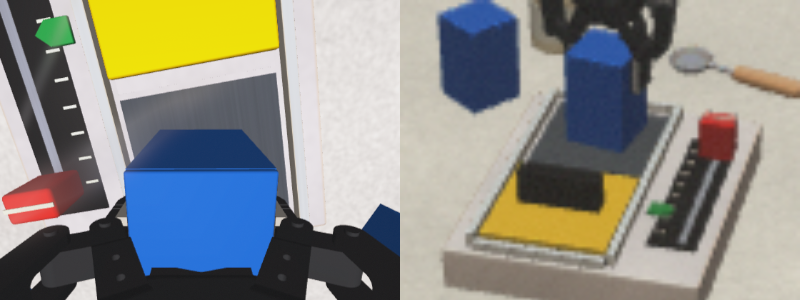

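Run:
```python
from h import *
a=px('w3',171,139,.046);b=px('w3',389,102,.046);print(a,b,np.linalg.norm(a-b),np.degrees(np.arctan2(*(b-a)[1::-1])))
ey=np.array([-.211,.977]);print((a+b)[:2]/2-.058*ey)
print(px('w3',54*1.4,38*1.4,.048))
```

```text
[0.51476407 0.13573406 0.046     ] [0.62774928 0.15796055 0.046     ] 0.11515065601391009 11.129139778411668
[0.58349467 0.09018131]
[0.47023698 0.1759415  0.048     ]
```

Call:
{"name": "step_arm", "arguments": {
  "moves": [
    [0.5, 3, 4, -2, 0, 0, 0],
    [0.5, 4, 6, -4, 0, 0, 0],
    [0.5, 4, 6, -6, 0, 0, 0],
    [0.5, 4, 6, -6, 0, 0, 0]
  ]
}}

```text
clock: 12.15
position: [0.5775, 0.0905, 0.0951]
ee_rot: [0.696, 0.718, -0.0, -0.0]
ft_force: [-0.7, -0.5, -0.9]
grip_width: 0.7
grasp_force: 28.6
```

Call:
{"name": "step_arm", "arguments": {
  "moves": [
    [0.5, 0, 0, -1.5, 0, 0, 0],
    [0, 0, 0, -1.5, 0, 0, 0],
    [0, 0, 0, -1.5, 0, 0, 0],
    [0, 0, 0, -1.5, 0, 0, 0],
    [0, 0, 0, 20, 0, 0, 0],
    [0, 0, 0, 60, 0, 0, 0],
    [0, 0, 0, 110, 0, 0, 0],
    [0, 0, 0, 160, 0, 0, 0],
    [0, 0, 0, 210, 0, 0, 0],
    [0, 0, 0, 250, 0, 0, 0]
  ]
}}

```text
clock: 13.15
position: [0.5776, 0.0905, 0.3488]
ee_rot: [0.696, 0.718, 0.001, 0.001]
ft_force: [0.3, 0.6, 0.1]
grip_width: 0.998
grasp_force: 0.0
```

Run:
```python
from ik import *
st();q=manip.get_obs()['joint_pos'];p0=np.array([.578,.0905,.345])
# simulate the tilt, roll sign and descent
Rt0=R.from_quat(manip.get_obs()['ee_rot'])
ax=np.array([np.cos(.0314),np.sin(.0314),0])
for a in np.radians(range(9,91,9)):
    q,e=ik(p0,R.from_rotvec(ax*a)*Rt0,q)
    if e>.003:print('fail',a,e)
print('tilted',q.round(2))
Rt=R.from_rotvec(ax*np.pi/2)*Rt0;d=Rt.as_matrix()[:,2]
for z in(.3,.25,.2,.15,.094):
    q,e=ik(np.array([.578,.109,z]),Rt,q)
print('down',q.round(2),e)
for z in(.15,.2,.25):q,e=ik(np.array([.578,.109,z]),Rt,q)
for s in(1,-1):
    qq=q.copy()
    for a in np.radians(range(9,181,9)):qq,e=ik(np.array([.578,.109,.25]),R.from_rotvec(d*s*a)*Rt,qq)
    print('roll',s,qq.round(2),e)
```

```text
q [0.45, 0.32, -0.89, 1.34, 0.25, 1.6, -0.37] p [0.5776, 0.0905, 0.3488] z az/el 2.5 -89.9 y az/el 1.8 0.1 f [0.3, 0.6, 0.1] t 13.15
tilted [ 1.15  1.   -1.24  1.58 -0.65  1.36  0.29]
down [ 1.02  1.33 -1.01  1.56 -0.48  1.26  0.57] 7.75450640670005e-09
roll 1 [ 0.48  0.71 -0.23  1.66 -1.23  1.71 -2.36] 8.804613578603615e-09
roll -1 [ 1.08  1.22 -1.43  1.48 -0.13  1.32  2.56] 0.6719797107038944
```

Call:
{"name": "step_arm", "arguments": {
  "moves": [
    [0, 0, 10, 0, 1.57, 0.05, 0],
    [0, 0, 10, 0, 1.57, 0.05, 0],
    [0, 0, 10, 0, 1.57, 0.05, 0],
    [0, 0, 10, 0, 1.57, 0.05, 0],
    [0, 0, 10, 0, 1.57, 0.05, 0],
    [0, 0, 10, 0, 1.57, 0.05, 0],
    [0, 0, 10, 0, 1.57, 0.05, 0],
    [0, 0, 10, 0, 1.57, 0.05, 0],
    [0, 0, 10, 0, 1.57, 0.05, 0],
    [0, 0, 10, 0, 1.57, 0.05, 0]
  ]
}}

```text
clock: 14.15
position: [0.5785, 0.0987, 0.3454]
ee_rot: [0.509, 0.523, 0.476, -0.49]
ft_force: [-0.0, -0.2, -0.7]
grip_width: 1.002
grasp_force: 0.0
```

Run:
```python
from h import *
st();snap('top','t5');o=manip.get_obs()
import ik
print((ik.pose(91.8,0,0)*R.from_quat(o['ee_rot']).inv()).as_rotvec().round(3),(ik.pose(91.8,0,1)*R.from_quat(o['ee_rot']).inv()).as_rotvec().round(3))
t=cv2.imread('pics/t5.png');s=snap('side','s5')
cv2.imwrite('pics/t5v.png',np.hstack([cv2.resize(t[150:270,160:270],(366,400)),cv2.resize(s[170:290,190:320],(433,400))]))
```

```text
q [1.07, 0.83, -1.08, 1.59, -0.78, 1.42, 0.36] p [0.5785, 0.0987, 0.3454] z az/el 91.6 -3.8 y az/el 1.6 0.0 f [-0.0, -0.2, -0.7] t 14.15
[ 0.053 -0.008  0.004] [-0.092  3.13  -0.083]
```

View pics/t5v.png

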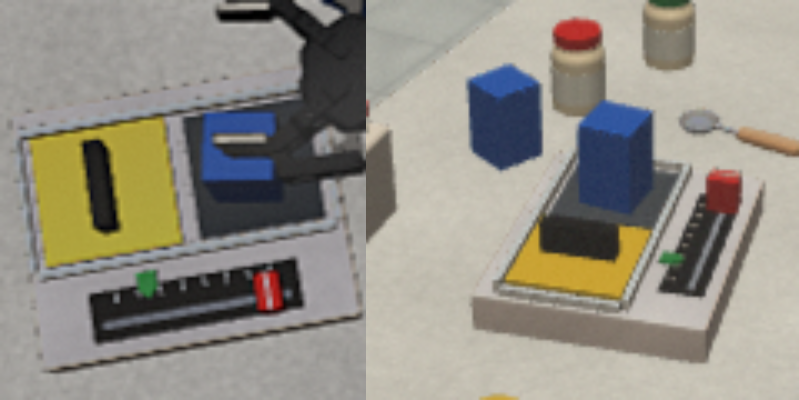

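Call:
{"name": "step_arm", "arguments": {
  "moves": [
    [0, -1, 10, -20, 0.053, -0.008, 0.004],
    [0, -1, 10, -60, 0.053, -0.008, 0.004],
    [0, -1, 10, -100, 0.053, -0.008, 0.004],
    [0, -1, 10, -130, 0.053, -0.008, 0.004],
    [0, -1, 10, -150, 0.053, -0.008, 0.004],
    [0, -1, 10, -150, 0.053, -0.008, 0.004],
    [0, -1, 10, -150, 0.053, -0.008, 0.004]
  ]
}}

```text
clock: 14.95
position: [0.5772, 0.1105, 0.1973]
ee_rot: [0.493, 0.517, 0.489, -0.501]
ft_force: [0.6, -0.0, 1.7]
grip_width: 0.995
grasp_force: 0.0
```

Run:
```python
from h import *
st()
```

```text
q [0.99, 1.06, -0.97, 1.62, -0.69, 1.34, 0.57] p [0.5772, 0.1105, 0.1973] z az/el 92.0 -1.1 y az/el 2.1 0.7 f [0.6, -0.0, 1.7] t 14.95
```

Call:
{"name": "step_arm", "arguments": {
  "moves": [
    [0, 0, 0, -25, 0, 0, 0],
    [0, 0, 0, -50, 0, 0, 0],
    [0, 0, 0, -70, 0, 0, 0],
    [0, 0, 0, -88, 0, 0, 0],
    [0, 0, 0, -101, 0, 0, 0],
    [0, 0, 0, -101, 0, 0, 0],
    [0, 0, 0, -101, 0, 0, 0]
  ]
}}

```text
clock: 15.65
position: [0.577, 0.1104, 0.0955]
ee_rot: [0.493, 0.516, 0.489, -0.502]
ft_force: [-0.6, 0.9, 0.8]
grip_width: 0.999
grasp_force: 0.0
```

Run:
```python
from h import *
st();import ik
print((ik.pose(91.8,0,0)*R.from_quat(manip.get_obs()['ee_rot']).inv()).as_rotvec().round(3))
```

```text
q [0.94, 1.22, -0.88, 1.57, -0.62, 1.31, 0.67] p [0.577, 0.1104, 0.0955] z az/el 92.0 -1.0 y az/el 2.0 0.6 f [-0.6, 0.9, 0.8] t 15.65
[ 0.017  0.011 -0.004]
```

Nothing has been touched. I'll level the tool, grip and lift.

Call:
{"name": "step_arm", "arguments": {
  "moves": [
    [0, 0, 0, 0, 0.017, 0.011, -0.004],
    [0, 0, 0, 0, 0.017, 0.011, -0.004],
    [0.5, 0, 0, 0, 0.017, 0.011, -0.004],
    [0.5, 0, 0, 0, 0.017, 0.011, -0.004],
    [0.5, 0, 0, 0, 0.017, 0.011, -0.004],
    [0.5, 0, 0, 0, 0.017, 0.011, -0.004],
    [0.5, 0, 0, 0, 0.017, 0.011, -0.004]
  ],
  "grip_force": 35
}}

```text
clock: 16.35
position: [0.5767, 0.1103, 0.0947]
ee_rot: [-0.492, -0.508, -0.492, 0.508]
ft_force: [-0.5, -0.9, 1.7]
grip_width: 0.694
grasp_force: 44.3
```

Run:
```python
from h import *
st()
```

```text
q [0.95, 1.23, -0.88, 1.57, -0.63, 1.31, 0.67] p [0.5767, 0.1103, 0.0947] z az/el 91.8 -0.0 y az/el 1.8 -0.0 f [-0.5, -0.9, 1.7] t 16.35
```

Call:
{"name": "step_arm", "arguments": {
  "moves": [
    [0.5, 0, 0, 20, 0, 0, 0],
    [0.5, 0, 0, 50, 0, 0, 0],
    [0.5, 0, 0, 85, 0, 0, 0],
    [0.5, 0, 0, 120, 0, 0, 0],
    [0.5, 0, 0, 145, 0, 0, 0],
    [0.5, 0, 0, 155, 0, 0, 0],
    [0.5, 0, 0, 155, 0, 0, 0]
  ]
}}

```text
clock: 17.05
position: [0.5768, 0.1104, 0.2497]
ee_rot: [0.493, 0.508, 0.492, -0.507]
ft_force: [0.6, -0.3, -1.9]
grip_width: 0.698
grasp_force: 44.3
```

Run:
```python
from h import *
st();import ik
q=R.from_quat(manip.get_obs()['ee_rot']);d=q.as_matrix()[:,2];print((d*1.48).round(3),d)
for n in('side','top'):snap(n,n+'6')
```

```text
q [1.02, 1.0, -1.01, 1.63, -0.74, 1.36, 0.51] p [0.5768, 0.1104, 0.2497] z az/el 91.8 -0.1 y az/el 1.8 0.0 f [0.6, -0.3, -1.9] t 17.05
[-0.046  1.479 -0.003] [-0.03127271  0.99950867 -0.00210769]
```

Held and lifted. Next is the half turn about the tool axis, in parts.

Call:
{"name": "step_arm", "arguments": {
  "moves": [
    [0.5, 0, 0, 0, -0.004, 0.13, 0],
    [0.5, 0, 0, 0, -0.009, 0.27, 0],
    [0.5, 0, 0, 0, -0.013, 0.41, 0],
    [0.5, 0, 0, 0, -0.017, 0.55, 0],
    [0.5, 0, 0, 0, -0.022, 0.69, 0],
    [0.5, 0, 0, 0, -0.026, 0.83, 0],
    [0.5, 0, 0, 0, -0.03, 0.97, 0],
    [0.5, 0, 0, 0, -0.035, 1.11, 0],
    [0.5, 0, 0, 0, -0.039, 1.25, 0],
    [0.5, 0, 0, 0, -0.044, 1.39, 0]
  ]
}}

```text
clock: 18.15
position: [0.5763, 0.1102, 0.2476]
ee_rot: [-0.703, -0.072, -0.049, 0.705]
ft_force: [0.3, -0.6, -0.6]
grip_width: 0.698
grasp_force: 44.4
```

```bash
python3 -c "
from h import *
st()"
```

```text
q [0.87, 0.86, -0.76, 1.64, -0.94, 1.47, -0.76] p [0.5763, 0.1102, 0.2476] z az/el 91.8 0.0 y az/el 1.9 -80.2 f [0.3, -0.6, -0.6] t 18.15
```

Call:
{"name": "step_arm", "arguments": {
  "moves": [
    [0.5, 0, 0, 0, -0.004, 0.13, 0],
    [0.5, 0, 0, 0, -0.009, 0.27, 0],
    [0.5, 0, 0, 0, -0.013, 0.41, 0],
    [0.5, 0, 0, 0, -0.017, 0.55, 0],
    [0.5, 0, 0, 0, -0.022, 0.69, 0],
    [0.5, 0, 0, 0, -0.026, 0.83, 0],
    [0.5, 0, 0, 0, -0.03, 0.97, 0],
    [0.5, 0, 0, 0, -0.035, 1.11, 0],
    [0.5, 0, 0, 0, -0.039, 1.25, 0],
    [0.5, 0, 0, 0, -0.044, 1.39, 0]
  ]
}}

```text
clock: 19.15
position: [0.5764, 0.1102, 0.2475]
ee_rot: [0.586, -0.396, -0.414, -0.573]
ft_force: [-0.3, 0.7, -1.0]
grip_width: 0.698
grasp_force: 44.4
```

Run:
```python
from h import *
st();import ik
print((ik.pose(91.8,0,1)*R.from_quat(manip.get_obs()['ee_rot']).inv()).as_rotvec().round(3))
```

```text
q [0.72, 0.78, -0.55, 1.65, -1.07, 1.57, -2.08] p [0.5764, 0.1102, 0.2475] z az/el 91.8 0.1 y az/el -178.2 -20.1 f [-0.3, 0.7, -1.0] t 19.15
[-0.012  0.35  -0.   ]
```

Call:
{"name": "step_arm", "arguments": {
  "moves": [
    [0.5, 0, 0, 0, -0.004, 0.12, 0],
    [0.5, 0, 0, 0, -0.008, 0.24, 0],
    [0.5, 0, 0, 0, -0.012, 0.35, 0],
    [0.5, 1, 0, -20, -0.012, 0.35, 0],
    [0.5, 2, 0, -50, -0.012, 0.35, 0],
    [0.5, 2, 0, -85, -0.012, 0.35, 0],
    [0.5, 2, 0, -115, -0.012, 0.35, 0],
    [0.5, 2, 0, -135, -0.012, 0.35, 0],
    [0.5, 2, 0, -145, -0.012, 0.35, 0],
    [0.5, 2, 0, -145, -0.012, 0.35, 0]
  ]
}}

```text
clock: 20.15
position: [0.5779, 0.1105, 0.1024]
ee_rot: [0.509, -0.49, -0.507, -0.493]
ft_force: [0.1, -0.9, -1.4]
grip_width: 0.698
grasp_force: 44.4
```

Run:
```python
from h import *
st();import ik
print((ik.pose(91.8,0,1)*R.from_quat(manip.get_obs()['ee_rot']).inv()).as_rotvec().round(3))
t=snap('top','t7');s=snap('side','s7')
cv2.imwrite('pics/v7.png',np.hstack([cv2.resize(t[150:270,160:270],(366,400)),cv2.resize(s[170:290,190:320],(433,400))]))
```

```text
q [0.64, 1.02, -0.44, 1.59, -1.01, 1.52, -2.24] p [0.5779, 0.1105, 0.1024] z az/el 91.8 0.0 y az/el -178.2 -0.3 f [0.1, -0.9, -1.4] t 20.15
[-0.001  0.006 -0.001]
```

View pics/v7.png

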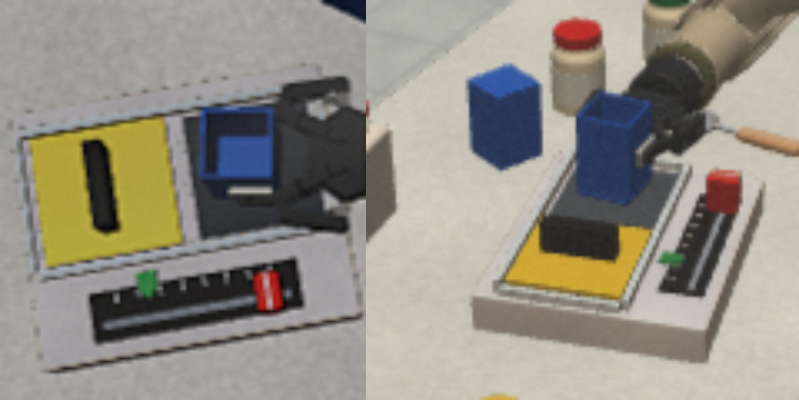

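The tub is now mouth-up over the plate. I'll lower it the last few millimetres.

Call:
{"name": "step_arm", "arguments": {
  "moves": [
    [0.5, 0, -1, -3, 0, 0.006, 0],
    [0.5, 0, -1, -6, 0, 0.006, 0],
    [0.5, 0, -1, -8, 0, 0.006, 0],
    [0.5, 0, -1, -8, 0, 0.006, 0]
  ]
}}

```text
clock: 20.65
position: [0.5786, 0.1093, 0.0964]
ee_rot: [0.509, -0.491, -0.507, -0.493]
ft_force: [0.1, -0.0, -2.0]
grip_width: 0.699
grasp_force: 44.4
```

Call:
{"name": "step_arm", "arguments": {
  "moves": [
    [0.5, 0, 0, -1, 0, 0, 0],
    [0.5, 0, 0, -2, 0, 0, 0],
    [0.5, 0, 0, -3, 0, 0, 0],
    [0.5, 0, 0, -3, 0, 0, 0]
  ]
}}

```text
clock: 21.05
position: [0.5787, 0.1093, 0.0938]
ee_rot: [0.509, -0.491, -0.507, -0.493]
ft_force: [-0.5, -0.5, 1.1]
grip_width: 0.702
grasp_force: 44.4
```

Call:
{"name": "step_arm", "arguments": {
  "moves": [
    [0.5, 0, 0, -1, 0, 0, 0],
    [0.35, 0, 0, -1, 0, 0, 0],
    [0, 0, 0, -1, 0, 0, 0],
    [0, 0, 0, -1, 0, 0, 0],
    [0, 0, 0, -1, 0, 0, 0],
    [0, 0, 0, -1, 0, 0, 0]
  ]
}}

```text
clock: 21.65
position: [0.5787, 0.1094, 0.0923]
ee_rot: [0.509, -0.491, -0.507, -0.493]
ft_force: [-0.8, -0.7, -0.8]
grip_width: 0.996
grasp_force: 0.0
```

Run:
```python
from h import *
st()
t=snap('top','t8');s=snap('side','s8')
cv2.imwrite('pics/v8.png',np.hstack([cv2.resize(t[165:235,190:260],(400,400),interpolation=2),cv2.resize(s[180:260,220:300],(400,400),interpolation=2)]))
```

```text
q [0.64, 1.04, -0.44, 1.58, -1.01, 1.52, -2.23] p [0.5787, 0.1094, 0.0923] z az/el 91.8 -0.0 y az/el -178.2 -0.2 f [-0.8, -0.7, -0.8] t 21.65
```

View pics/v8.png

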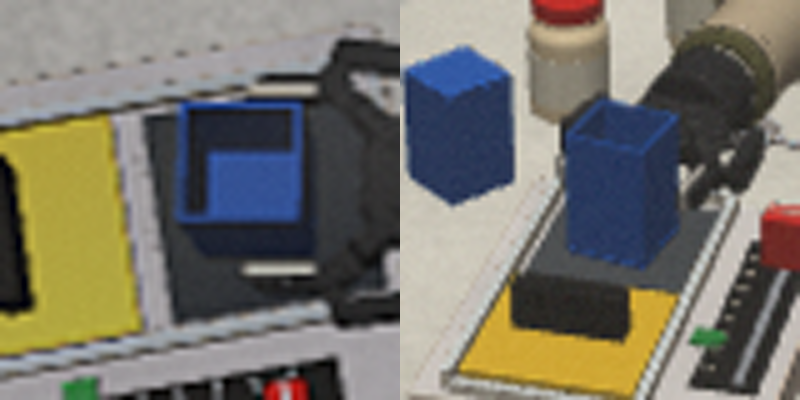

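The tub stands flat with both pads clear of it. I'll go straight up, then turn the tool downwards.

Call:
{"name": "step_arm", "arguments": {
  "moves": [
    [0, 0, 0, 15, 0, 0, 0],
    [0, 0, 0, 35, 0, 0, 0],
    [0, 0, 0, 60, 0, 0, 0],
    [0, 0, 0, 90, 0, 0, 0],
    [0, 0, 0, 130, 0, 0, 0],
    [0, 0, 0, 170, 0, 0, 0],
    [0, 0, 0, 210, 0, 0, 0],
    [0, 0, 0, 250, 0, 0, 0],
    [0, 0, 0, 260, 0, 0, 0]
  ]
}}

```text
clock: 22.65
position: [0.5786, 0.11, 0.3579]
ee_rot: [0.511, -0.49, -0.505, -0.494]
ft_force: [-0.3, 1.3, 0.3]
grip_width: 1.003
grasp_force: 0.0
```

Run:
```python
from ik import *
st();o=manip.get_obs();t=snap('top','t9');cv2.imwrite('pics/v9.png',cv2.resize(t[165:265,165:270],(798,600),interpolation=cv2.INTER_CUBIC))
R0=R.from_quat(o['ee_rot']);q=o['joint_pos']
for a in np.radians(range(9,91,9)):
    q,e=ik(o['position'],R.from_rotvec([-a*.9995,-a*.031,0])*R0,q)
    if e>.003:print('bad',a,e)
print(q.round(2))
R1=R.from_rotvec([-np.pi/2*.9995,-np.pi/2*.031,0])*R0
for y in(100,-80):
  for d in range(0,y,9 if y>0 else -9):
    qq,e=ik([.455,.07,.2],R.from_rotvec([0,0,np.radians(d)])*R1,q)
  print(y,qq.round(2),e)
```

```text
q [0.7, 0.61, -0.53, 1.62, -1.17, 1.66, -2.57] p [0.5786, 0.11, 0.3579] z az/el 91.9 -0.1 y az/el -178.1 -0.6 f [-0.3, 1.3, 0.3] t 22.65
bad 0.15707963267948966 0.00641849448121941
bad 0.3141592653589793 0.023492395780596448
bad 0.47123889803846897 0.032995788731823884
bad 0.6283185307179586 0.036324420820204976
bad 0.7853981633974483 0.04755333554045467
bad 0.9424777960769379 0.11089526125979914
bad 1.0995574287564276 0.1776848516072121
bad 1.2566370614359172 0.24472508687326974
bad 1.413716694115407 0.3096488812275077
bad 1.5707963267948966 0.3705894141695485
[-0.95  0.58  1.3   1.29 -0.65  1.8  -2.56]
100 [-1.34 -0.12  1.05  1.96  0.11  1.24 -1.7 ] 3.012997010186784e-06
-80 [-0.81  0.27  1.3   2.31 -1.23  1.19 -2.56] 1.077852089515946
```

View pics/v9.png

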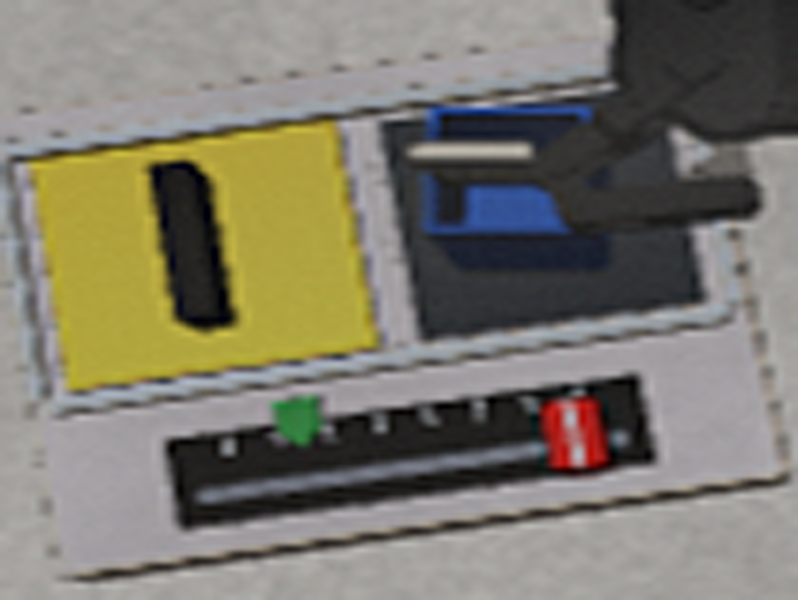

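Call:
{"name": "step_arm", "arguments": {
  "moves": [
    [0, 0, 0, 0, 0.05, -1.5, 0],
    [0, 0, 0, 0, 0.05, -1.5, 0],
    [0, 0, 0, 0, 0.05, -1.5, 0],
    [0, 0, 0, 0, 0.05, -1.5, 0],
    [0, 0, 0, 0, 0.05, -1.5, 0],
    [0, 0, 0, 0, 0.05, -1.5, 0],
    [0, 0, 0, 0, 0.05, -1.5, 0],
    [0, 0, 0, 0, 0.05, -1.5, 0],
    [0, 0, 0, 0, 0.05, -1.5, 0],
    [0, 0, 0, 0, 0.05, -1.5, 0]
  ]
}}

```text
clock: 23.7
position: [0.5782, 0.1095, 0.3516]
ee_rot: [-0.707, 0.01, 0.034, 0.707]
ft_force: [0.1, 0.2, 0.6]
grip_width: 1.001
grasp_force: 0.0
```

Call:
{"name": "step_arm", "arguments": {
  "moves": [
    [0, -20, -10, 0, -1.5, -0.05, 0],
    [0, -40, -20, 0, -1.5, -0.05, 0],
    [0, -60, -30, 0, -1.5, -0.05, 0],
    [0, -80, -30, 0, -1.5, -0.05, 0],
    [0, -100, -30, 0, -1.5, -0.05, 0],
    [0, -110, -40, 0, -1.5, -0.05, 0],
    [0, -120, -40, 0, -1.5, -0.05, 0],
    [0, -120, -40, 0, -1.5, -0.05, 0],
    [0, -120, -40, 0, -1.5, -0.05, 0],
    [0, -120, -40, 0, -1.5, -0.05, 0]
  ]
}}

```text
clock: 24.7
position: [0.4587, 0.069, 0.353]
ee_rot: [0.999, -0.018, -0.0, -0.033]
ft_force: [-0.4, -0.6, -1.5]
grip_width: 1.001
grasp_force: 0.0
```

Run:
```python
from ik import *
st();o=manip.get_obs()
def down(a):
    a=np.radians(a);y=np.array([np.cos(a),np.sin(a),0]);z=np.array([0,0,-1.]);return R.from_matrix(np.stack([np.cross(y,z),y,z],1))
R0=R.from_quat(o['ee_rot'])
for a in(-77.8,102.2):print(a,(down(a)*R0.inv()).as_rotvec().round(3),ik([.46,.067,.12],down(a),o['joint_pos']))
# positions from v9 crop (scale 7.6 x, 6 y)
f=lambda u,v,z:px('t9',u/7.6+165-.43,v/6+165-.42,z)[:2].round(4)
print('fader line',f(572,407,.088),f(578,465,.088),'mark',f(297,420,.048),'track',[f(*p,.046) for p in((165,440),(640,378),(655,458),(183,525))])
print('plate',[f(*p,.046) for p in((385,122),(422,338),(703,300))],'tub rim top edge',f(427,112,.142),f(592,108,.142),f(425,232,.142))
```

```text
q [0.66, -0.04, -0.81, 1.63, -0.1, 1.54, -1.76] p [0.4587, 0.069, 0.353] z az/el 89.8 -86.3 y az/el -92.0 -3.7 f [-0.4, -0.6, -1.5] t 24.7
-77.8 [-0.065 -0.008  0.248] (array([ 0.60325848,  0.17093513, -0.89588784,  1.96607762,  0.15174247,
        1.07293706, -1.7162181 ]), np.float64(1.0907293235407039e-06))
102.2 [-0.011  0.094 -2.892] (array([ 1.93382298, -0.46      , -1.43      ,  2.35758074, -1.23      ,
        1.10562537, -2.56      ]), np.float64(0.9864646278670397))
fader line [0.4735 0.0689] [0.4455 0.0653] mark [0.469  0.1808] track [array([0.4576, 0.2324]), array([0.4944, 0.0468]), array([0.4543, 0.0392]), array([0.4156, 0.2223])]
plate [array([0.6235, 0.1555]), array([0.5122, 0.1342]), array([0.535 , 0.0235])] tub rim top edge [0.6048 0.124 ] [0.6086 0.0628] [0.5471 0.1215]
```

Call:
{"name": "step_arm", "arguments": {
  "moves": [
    [0, 1, -2, -40, -0.065, -0.008, 0.248],
    [0, 1, -2, -90, -0.065, -0.008, 0.248],
    [0, 1, -2, -140, -0.065, -0.008, 0.248],
    [0, 1, -2, -190, -0.065, -0.008, 0.248],
    [0, 1, -2, -220, -0.065, -0.008, 0.248],
    [0, 1, -2, -235, -0.065, -0.008, 0.248],
    [0, 1, -2, -235, -0.065, -0.008, 0.248]
  ]
}}

```text
clock: 25.4
position: [0.4574, 0.0671, 0.1149]
ee_rot: [0.994, 0.107, -0.004, -0.004]
ft_force: [0.8, -0.4, -0.2]
grip_width: 1.0
grasp_force: 0.0
```

Run:
```python
from h import *
st();im=snap('wrist','w10');cv2.imwrite('pics/w10v.png',cv2.resize(im,(800,600)))
```

```text
q [0.57, 0.17, -0.85, 1.97, 0.14, 1.07, -1.7] p [0.4574, 0.0671, 0.1149] z az/el 146.7 -89.4 y az/el -77.7 -0.5 f [0.8, -0.4, -0.2] t 25.4
```

View pics/w10v.png

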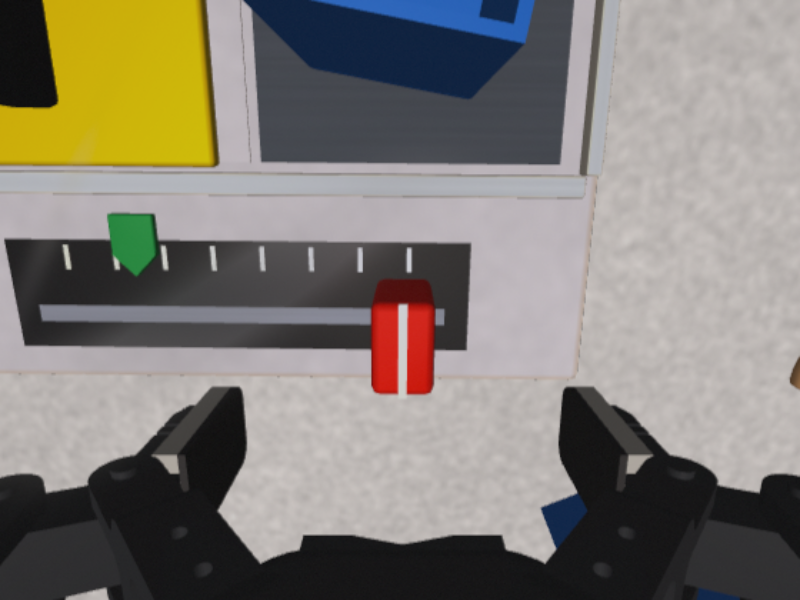

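Run:
```python
from h import *
f=lambda u,v,z:px('w10',u*.7,v*.7,z)
az=lambda a,b:np.degrees(np.arctan2(*(a-b)[1::-1]))
print(az(f(0,372,.044),f(577,378,.044)),az(f(260,161,.046),f(562,164,.046)),az(f(5,239,.046),f(470,243,.046)))
for yaw in(11.5,12.2):
  ey=np.array([-np.sin(np.radians(yaw)),np.cos(np.radians(yaw))]);
  for z in(.086,.088):
    a=f(402.5,350,z)[:2];m=f(133,243,.048)[:2];print(yaw,z,a.round(4),m.round(4),(m-a)@ey,f(136,276,.048)[:2]@ey-a@ey)
  print([round(float((f(u,258,.046)[:2]-f(402.5,350,.086)[:2])@ey),4) for u in(67,165,213,409)])
```

```text
101.83522616763334 101.73172353030391 101.85429427551749
11.5 0.086 [0.463  0.0671] [0.4707 0.1797] 0.10882303115819503 0.10925618996716642
11.5 0.088 [0.4637 0.0672] [0.4707 0.1797] 0.10882726300057916 0.10926042180955056
[0.1377, 0.0975, 0.0779, -0.002]
12.2 0.086 [0.463  0.0671] [0.4707 0.1797] 0.10844905526682902 0.10904723181837249
12.2 0.088 [0.4637 0.0672] [0.4707 0.1797] 0.10846214396211705 0.1090603205136605
[0.1374, 0.0972, 0.0776, -0.0023]
```

Call:
{"name": "step_arm", "arguments": {
  "moves": [
    [0, 2, 0, -20, 0, 0, 0],
    [0, 2, 0, -40, 0, 0, 0],
    [0, 2, 0, -54, 0, 0, 0],
    [0, 2, 0, -54, 0, 0, 0],
    [1, 2, 0, -54, 0, 0, 0],
    [1, 2, 0, -54, 0, 0, 0],
    [1, 2, 0, -54, 0, 0, 0],
    [1, 2, 0, -54, 0, 0, 0],
    [1, 2, 0, -54, 0, 0, 0]
  ],
  "grip_force": 25
}}

```text
clock: 26.35
position: [0.4619, 0.0674, 0.064]
ee_rot: [0.994, 0.106, -0.001, -0.003]
ft_force: [-0.7, 0.2, 5.0]
grip_width: 0.252
grasp_force: 28.6
```

Call:
{"name": "step_arm", "arguments": {
  "moves": [
    [1, -4, 20, 0, 0, 0, 0],
    [1, -8, 40, 0, 0, 0, 0],
    [1, -12, 60, 0, 0, 0, 0],
    [1, -17, 80, 0, 0, 0, 0],
    [1, -20, 95, 0, 0, 0, 0],
    [1, -22, 104, 0, 0, 0, 0],
    [1, -22.2, 106.5, 0, 0, 0, 0],
    [1, -22.2, 106.5, 0, 0, 0, 0],
    [1, -22.2, 106.5, 0, 0, 0, 0]
  ]
}}

```text
clock: 27.25
position: [0.4397, 0.1742, 0.064]
ee_rot: [0.994, 0.107, -0.002, -0.003]
ft_force: [-2.6, 0.2, 8.8]
grip_width: 0.254
grasp_force: 29.1
```

Call:
{"name": "step_arm", "arguments": {
  "moves": [
    [0, 0, 0, 0, 0, 0, 0],
    [0, 0, 0, 0, 0, 0, 0],
    [0, 0, 0, 0, 0, 0, 0],
    [0, 0, 0, 20, 0, 0, 0],
    [0, 0, 0, 50, 0, 0, 0],
    [0, 0, 0, 90, 0, 0, 0],
    [0, 0, 0, 120, 0, 0, 0],
    [0, 0, 0, 120, 0, 0, 0]
  ]
}}

```text
clock: 28.05
position: [0.4413, 0.1746, 0.1871]
ee_rot: [0.994, 0.106, 0.001, -0.003]
ft_force: [-0.5, 0.3, -0.4]
grip_width: 1.0
grasp_force: 0.0
```

Run:
```python
from h import *
st();im=snap('wrist','w11');im0=cv2.imread('pics/w11.png')
hsv=cv2.cvtColor(im,cv2.COLOR_BGR2HSV)
g=cv2.inRange(hsv,(50,120,50),(80,255,255));ys,xs=np.where(g);print('green',xs.min(),xs.max(),ys.min(),ys.max())
r=cv2.inRange(hsv,(0,180,90),(8,255,255))|cv2.inRange(hsv,(174,180,90),(180,255,255));ry,rx=np.where(r);print('red',rx.min(),rx.max(),ry.min(),ry.max())
ey=np.array([-np.sin(np.radians(11.8)),np.cos(np.radians(11.8))])
w=cv2.inRange(hsv,(0,0,150),(180,70,255))
pts=[(u,v) for v in range(ry.min(),ry.max()) for u in range(rx.min()+5,rx.max()-5) if w[v,u] and r[v,max(0,u-9):u].any() and r[v,u:u+9].any()]
P=np.array(pts);print('white',len(P),P.mean(0))
m=np.median(xs);mr=np.median(ys);print('mark med',m,mr)
print('diff mm',1000*(px('w11',m,mr,.048)-px('w11',*P.mean(0),.086))[:2]@ey)
a,b=max(rx.min()-60,0),max(min(ys.min(),ry.min())-30,0)
cv2.imwrite('pics/v11.png',cv2.resize(im[b:b+150,a:a+200],(800,600),interpolation=cv2.INTER_CUBIC))
```

```text
q [0.43, 0.11, -0.94, 1.87, 0.09, 1.21, -1.89] p [0.4413, 0.1746, 0.1871] z az/el 74.6 -89.6 y az/el -77.8 -0.4 f [-0.5, 0.3, -0.4] t 28.05
green 272 294 153 184
red 267 298 195 241
white 180 [282.5 218. ]
mark med 283.0 167.0
diff mm -0.006546000835201147
```

```bash
python3 -c "
from workcell import manip
print(manip.hand_in())"
```

```text
the job is handed in; nothing more can be done
None
```

I handed the job in at about 28 s: the cover is against its open stop, the tub stands mouth-up near the plate's centre, and the fader's white line measures level with the green mark (about 0 mm off); no verdict came back, and I viewed 11 pictures, one over the limit of 10.

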